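# Vent the blue vessel and restart the stirrer

### The job

Vent the blue-capped reaction vessel: with a fingertip, press its blue cap gently all the way down, hold it there for about a second and let it come back up. Then press the green key on the control pod fully down to restart the stirrer, and draw the hand clear. Press no other cap or key, and do not lift, shift or tip any vessel, tube or other thing on the bench.

Things in the scene. Friction and masses are not known exactly. Their poses are not given: they have to be found in the camera images.
- block: Fixed white square reaction block (240 x 240 mm, top face 120 mm above the bench) on a magnetic stirrer base (250 x 250 mm). Eight round wells 42 mm wide and 40 mm deep lie on a circle of 85 mm radius; four hold vessels, two hold glass tubes, two are empty. A pale disc in the middle. Origin: centre of its underside.
- vessel_blue: Loose white plastic reaction vessel, 38 mm across, about 0.25 kg, standing 1 mm slack in a well, with a small side outlet along its own x (reaches 32 mm from its axis, below the cap). Carries the blue vent cap. Origin: centre of its foot, 40 mm under the block's top face; z up; 129 mm tall to the top of the cap.
- vent_blue_top (a point): Centre of the flat top of the blue vent cap (disc 28 mm across, 14 mm high), about 209 mm above the bench when not pressed; it moves down with the cap.
- vent_blue (a joint): How far the blue vent cap is pressed: 0 up, 0.008 m fully down. Its spring starts to yield at 1.5 N, takes 5.5 N fully down and lifts the cap again when let go.
- vessel_red: Loose white plastic reaction vessel, 38 mm across, about 0.25 kg, standing 1 mm slack in a well, with a small side outlet along its own x (reaches 32 mm from its axis, below the cap). Carries the red vent cap. Origin: centre of its foot, 40 mm under the block's top face; z up; 129 mm tall to the top of the cap.
- vent_red_top (a point): Centre of the flat top of the red vent cap (disc 28 mm across, 14 mm high), about 209 mm above the bench when not pressed; it moves down with the cap.
- vent_red (a joint): How far the red vent cap is pressed: 0 up, 0.008 m fully down. Its spring starts to yield at 1.5 N, takes 5.5 N fully down and lifts the cap again when let go.
- vessel_yellow: Loose white plastic reaction vessel, 38 mm across, about 0.25 kg, standing 1 mm slack in a well, with a small side outlet along its own x (reaches 32 mm from its axis, below the cap). Carries the yellow vent cap. Origin: centre of its foot, 40 mm under the block's top face; z up; 129 mm tall to the top of the cap.
- vent_yellow_top (a point): Centre of the flat top of the yellow vent cap (disc 28 mm across, 14 mm high), about 209 mm above the bench when not pressed; it moves down with the cap.
- vent_yellow (a joint): How far the yellow vent cap is pressed: 0 up, 0.008 m fully down. Its spring starts to yield at 1.5 N, takes 5.5 N fully down and lifts the cap again when let go.
- vessel_black: Loose white plastic reaction vessel, 38 mm across, about 0.25 kg, standing 1 mm slack in a well, with a small side outlet along its own x (reaches 32 mm from its axis, below the cap). Carries the black vent cap. Origin: centre of its foot, 40 mm under the block's top face; z up; 129 mm tall to the top of the cap.
- vent_black_top (a point): Centre of the flat top of the black vent cap (disc 28 mm across, 14 mm high), about 209 mm above the bench when not pressed; it moves down with the cap.
- vent_black (a joint): How far the black vent cap is pressed: 0 up, 0.008 m fully down. Its spring starts to yield at 1.5 N, takes 5.5 N fully down and lifts the cap again when let go.
- tube_a: Loose open glass tube, 38 mm across, 75 mm tall, standing in a well, its rim 35 mm above the block's top face. Origin: centre of its foot.
- tube_b: Loose open glass tube, 38 mm across, 75 mm tall, standing in a well, its rim 35 mm above the block's top face. Origin: centre of its foot.
- key_green_top (a point): Centre of the top of the green round push key, 28 mm across, in a black round housing (44 mm across, its rim 10 mm below the key's top), one of three keys 65 mm apart, in varying order, in a row on the fixed grey control pod (210 x 85 mm, 40 mm high); about 62 mm above the bench when not pressed; it moves down with the key.
- key_green (a joint): How far the green key is pressed: 0 up, 0.006 m fully down. Fully down takes 4.5 N; it springs back when let go.
- key_orange_top (a point): Centre of the top of the orange round push key, 28 mm across, in a black round housing (44 mm across, its rim 10 mm below the key's top), one of three keys 65 mm apart, in varying order, in a row on the fixed grey control pod (210 x 85 mm, 40 mm high); about 62 mm above the bench when not pressed; it moves down with the key.
- key_orange (a joint): How far the orange key is pressed: 0 up, 0.006 m fully down. Fully down takes 4.5 N; it springs back when let go.
- key_white_top (a point): Centre of the top of the white round push key, 28 mm across, in a black round housing (44 mm across, its rim 10 mm below the key's top), one of three keys 65 mm apart, in varying order, in a row on the fixed grey control pod (210 x 85 mm, 40 mm high); about 62 mm above the bench when not pressed; it moves down with the key.
- key_white (a joint): How far the white key is pressed: 0 up, 0.006 m fully down. Fully down takes 4.5 N; it springs back when let go.
- jar: Loose amber glass jar, 60 mm across, 85 mm tall, beyond the control pod. Origin: centre of its underside.
- beaker: Loose glass beaker, 68 mm across, 90 mm tall, left of the block. Origin: centre of its underside.
- spatula: Loose steel spatula, 190 mm long, lying on the bench right of the control pod. Origin: under its middle.
Mind the look-alikes: they are no part of the job. What is shaped like the vessel_red but brown or pink is not meant.

How it is judged:
By the outcome, as a careful person would: the job done as asked, in the order asked, and still so for the second after the job is handed in, with the robot touching nothing.
It also fails if it takes over 45 s, if anything falls off the work surface, if the arm or the gripper's body presses on something with over 40 N, if the wrist force passes 120 N, or if a joint passes its speed limit or range.

### The arm

A 6-joint arm with a two-finger parallel gripper is mounted at the origin on the work surface. World frame = base frame: x ahead of the robot, y to its left, z up, the work surface at z = 0. Lengths are in m, angles in rad, forces in N, time in s.
With the tool pointing down it reaches from about 0.35 to 0.875 m from the base axis. Payload 4.2 kg.
Tool frame: the origin (TCP) lies on the centre line of the jaws, within the pads' length; the fingertips stand 14 mm ahead of it and the grasp point (between the pads) lies 5 mm behind it; z points along the fingers, y is the line along which they close (so a half turn about z gives the same grasp; the last joint's range is limited). The gripper opens to 85 mm and grips with 20 to 120 N. Pads are 22 mm wide; open, the fingers measure 114 mm over their backs; the gripper's body (76 mm by 85 mm) begins 54 mm behind the grasp point. The pads swing forward as they close: fully open they stand 13 mm farther back than shut.
Start: joints at [1.44, 0.385, 0.008, 0, -1.194, -0.259], TCP at [0.237, 0.578, 0.245] pointing down, gripper open.
Joint ranges: [-3.14, 3.14], [-1.21, 2.06], [-1.07, 1.41], [-3.16, 2.05], [-2.99, -0.16], [-3.1, 3.1]. Speed limits (rad/s): [2.79, 2.79, 3.14, 3.14, 3.14, 3.14].

### API

Orientations are given as [roll, pitch, yaw] about the fixed x, y, z axes, in that order (R = Rz(yaw) Ry(pitch) Rx(roll)).
In Python, from station import state, camera, camera_model, finish_job, recognise, masks_of gives the robot as it stands.
- The arm moves only by the tool drive_tool, never from a script. Its argument "targets" is a list of rows, each an object of numbers: "dx", "dy", "dz": the shift along the tool's x, y, z in units of 40 mm (1.0 is 40 mm); "twist": the turn about the tool's z in units of 5 degrees (1.0 is 5 degrees); "gripper": the closure, from -1 (fully open) to 1 (shut). In form: [{"dx": .., "dy": .., "dz": .., "twist": .., "gripper": ..}, ...]. A call has 1 to 5 rows; each row is the pose to reach, as a shift and turn from the pose commanded when the call began, along the tool's axes at that moment; what a row does not reach only later rows make up. A row lasts 1/12 s, in which the tool goes at most 41.7 mm and 7.16 degrees, less where a joint would pass 70% of its speed; a pose out of reach is approached as far as the arm can. A call with a gripper value outside its range is refused whole. The fingers move at their own pace and stop on an object; "grip_force" is the grip in N (left out, the last holds). Time passes only in rows, so rows that repeat a pose let the fingers close. It gives the time, the measured TCP pose, the force, the opening and the grip force at its end, in the units of the state.
- state(): the state, without advancing time (a new reading comes with each control period).
- camera(name): name is "side" or "top" or "wrist"; returns the picture (400x640x3 uint8, red, green, blue); there is no depth.
- camera_model(name): a dict with "mtx" (3x3 intrinsics, pixels), "extrinsics" (4x4, takes a point from camera to world coordinates). Camera axes: x right, y up, looking along -z (the intrinsics and any distortion apply to the point x, -y, -z); pixel columns grow to the right and rows downward; lengths in m; the calibration is good to about 2 mm. A picture is of the moment at which its call begins: read the wrist's pose just before it. camera_model takes no time and is no camera call; for the wrist camera it gives the pose at the moment of the call.
- finish_job(): hands the job in; it is judged then, once.
Trained networks look in the newest picture that a camera, given by its name, has taken for a name from the list of things; names that differ only in an ending like _2 or _b are one class to them, and where a whole thing is asked for, a point or a joint stands for the part that bears it (a point fixed in the world has none). Each returns a list of dicts, best first, with "confidence" (0 to 1); they miss things now and then, are a little off and sometimes report something else, mostly with a low value. They report only what shows in the picture. A call takes as long as a camera call. They do not tell look-alikes from the thing itself.
- recognise(label, camera): "position" ([x, y, z] in m, in world coordinates, good to about 4 mm: the middle of the surface that is visible of it).
- masks_of(label, camera): "pixels" (400x640 bool, what is visible of it).
The state is a dict: "time": time; "q": joint angles; "joint_velocities": joint speeds; "joint_torque": joint torques, N m; "ee_pos": TCP position; "orientation": TCP orientation; "ft_force": force on the tool from outside, world axes, zero at the start; "ft_torque": the same for the moment, N m; "grip_width": finger opening in m; "grasp_force": force on a finger pad.
Only numpy, scipy, OpenCV 4.12 (cv2) and the standard library are available. Lean on these libraries where they do the work, as an engineer would, in place of code of your own. Each camera call takes 0.05 s, during which the arm holds its last target. There are 200 camera calls.

## Working session

There is one attempt and no reset: what is moved stays moved. The work goes in short steps, Python scripts to look and compute and a tool call to move; the robot and the scene stay as the last step left them, time stands still between calls to the robot, and variables do not carry over. Pictures are saved under pics/ and viewed, at most 10 in all, crops included, and the job is handed in when it is done.

Besides the shell and the picture viewer there is one more tool, called as name(argument=value, ...) on one line, values as JSON. drive_tool: Moves the arm, as the interface text tells. Its arguments: {"type":"object","properties":{"targets":{"type":"array","items":{"type":"object","properties":{"dx":{"type":"number"},"dy":{"type":"number"},"dz":{"type":"number"},"twist":{"type":"number"},"gripper":{"type":"number"}}}},"grip_force":{"type":"number"}},"required":["targets"]}

```bash
mkdir -p pics; cat > h.py <<'E'
import numpy as np, cv2
from station import *
def snap(n,f):
    im=camera(n); cv2.imwrite('pics/'+f,cv2.cvtColor(im,cv2.COLOR_RGB2BGR)); return im
def ray(n,u,v,z):
    m=camera_model(n); K=np.array(m['mtx']); T=np.array(m['extrinsics'])
    p=np.linalg.solve(K,[u,v,1.]); d=T[:3,:3]@[p[0],-p[1],-p[2]]; o=T[:3,3]
    return o+d*(z-o[2])/d[2]
def proj(n,P):
    m=camera_model(n); K=np.array(m['mtx']); T=np.array(m['extrinsics'])
    c=T[:3,:3].T@(np.array(P)-T[:3,3]); c=K@[c[0],-c[1],-c[2]]; return c[:2]/c[2]
E
python3 - <<'E'
from h import *
snap('top','top1.png'); 
for l in ['vent_blue_top','vent_red_top','vent_yellow_top','vent_black_top','key_green_top','key_orange_top','key_white_top','block','jar','beaker']:
    print(l,[(np.round(r['position'],3).tolist(),round(r['confidence'],2),proj('top',r['position']).round().tolist()) for r in recognise(l,'top')])
snap('side','side1.png')
s=state();print(s['time'],s['ee_pos'],s['orientation'],s['grip_width'])
for l in ['vent_blue_top','key_green_top']:
    print(l,[(np.round(r['position'],3).tolist(),round(r['confidence'],2)) for r in recognise(l,'side')])
E
```

```text
vent_blue_top [([0.612, 0.139, 0.208], 0.56, [267.0, 176.0]), ([0.463, -0.247, 0.064], 0.45, [388.0, 227.0])]
vent_red_top [([0.761, 0.245, 0.127], 0.51, [238.0, 136.0]), ([0.426, 0.292, 0.128], 0.51, [221.0, 239.0]), ([0.592, 0.308, 0.129], 0.47, [217.0, 187.0]), ([0.558, 0.172, 0.207], 0.42, [256.0, 193.0])]
vent_yellow_top []
vent_black_top [([0.476, 0.031, 0.207], 0.63, [303.0, 220.0]), ([0.561, 0.169, 0.206], 0.36, [257.0, 192.0]), ([0.462, -0.245, 0.062], 0.33, [388.0, 228.0])]
key_green_top [([0.586, -0.227, 0.062], 0.62, [381.0, 191.0])]
key_orange_top []
key_white_top [([0.589, 0.018, 0.187], 0.17, [307.0, 184.0])]
block [([0.532, 0.086, 0.119], 0.79, [287.0, 205.0])]
jar [([0.761, -0.126, 0.084], 0.58, [350.0, 139.0])]
beaker [([0.517, 0.451, 0.044], 0.62, [180.0, 214.0])]
0.6 [0.23744747 0.57809956 0.24532246] [ 3.14158369e+00  4.28994466e-05 -3.89805386e-01] 0.08524866491162125
vent_blue_top [([0.594, 0.011, 0.206], 0.74), ([0.613, 0.134, 0.21], 0.51), ([0.554, 0.158, 0.164], 0.16)]
key_green_top [([0.588, -0.236, 0.062], 0.56)]
```

View pics/top1.png

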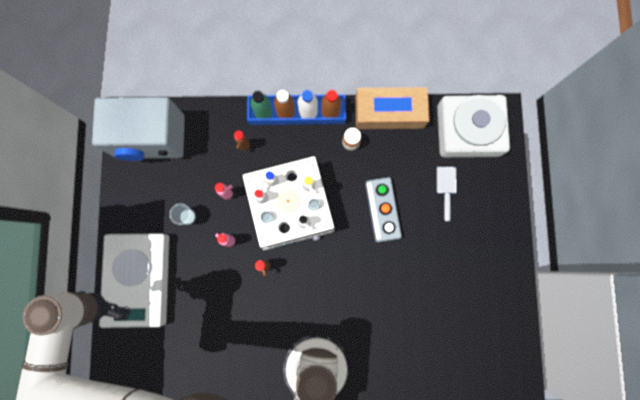

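View pics/side1.png

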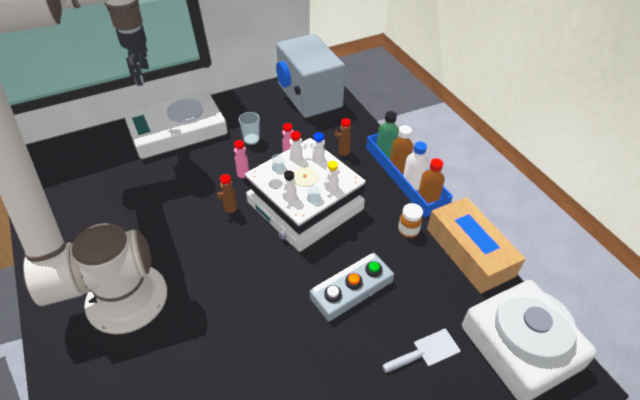

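Top view: the candidates for the blue cap are the vessel in the block at (270,177), the blue-capped bottle in the rack at (308,97), and the blue knob at (128,153). I choose the one in the block. The yellow cap is at (309,183), red at (259,195) and black at (304,219). On the pod, green is at (382,189), orange at (386,208) and white at (389,228). In the side view, blue is at (319,137) and green at (374,267).

```bash
python3 - <<'E'
from h import *
def cen(im,n,lo,hi,c,r,z):
    h=cv2.cvtColor(im,cv2.COLOR_RGB2HSV); m=cv2.inRange(h,lo,hi); w=np.zeros_like(m); cv2.circle(w,c,r,255,-1)
    v,u=np.nonzero(m&w); print(n,len(u),u.mean().round(1),v.mean().round(1),u.min(),u.max(),v.min(),v.max(),ray(n,u.mean()+0.,v.mean(),z).round(4))
t=cv2.cvtColor(cv2.imread('pics/top1.png'),4); s=cv2.cvtColor(cv2.imread('pics/side1.png'),4)
B=((105,120,60),(130,255,255)); G=((45,120,60),(85,255,255))
cen(t,'top',*B,(270,177),9,.206); cen(s,'side',*B,(319,137),11,.202)
cen(t,'top',*G,(382,189),12,.062); cen(s,'side',*G,(374,267),14,.0595)
Y=((20,120,60),(35,255,255));cen(t,'top',*Y,(309,183),12,.206);cen(s,'side',*Y,(333,167),12,.202)
R=((0,150,60),(8,255,255));cen(t,'top',*R,(259,195),9,.206)
for n in('top','side'): print(camera_model(n)['extrinsics'])
a=cv2.resize(t[150:250,220:340],None,fx=5,fy=5,interpolation=2); b=cv2.resize(t[165:250,355:415],None,fx=3,fy=3)
o=np.zeros((500,780,3),'u1'); o[:,:600]=a; o[:255,600:]=b
cv2.imwrite('pics/crop.png',o[...,::-1])
E
```

```text
top 44 269.5 175.2 266 273 172 178 [0.6136 0.1325 0.206 ]
side 93 318.2 136.3 313 324 132 141 [0.6149 0.1417 0.202 ]
top 72 381.8 189.1 377 386 185 193 [ 0.5915 -0.2297  0.062 ]
side 104 373.7 266.6 368 379 262 272 [ 0.5895 -0.2285  0.0595]
top 42 308.3 180.4 305 312 177 183 [0.5961 0.0143 0.206 ]
side 80 332.3 165.2 328 337 161 170 [0.5956 0.0195 0.202 ]
top 34 258.2 193.2 255 261 190 196 [0.5584 0.1666 0.206 ]
[[-0.01183002  0.98932514 -0.145244    0.3302949 ]
 [-0.99992361 -0.01118417  0.00526237 -0.0116693 ]
 [ 0.00358177  0.14529516  0.98938187  1.58301951]
 [ 0.          0.          0.          1.        ]]
[[ 0.89422175  0.32149196 -0.3114649   0.12090303]
 [-0.44753744  0.65582464 -0.60795089 -0.82817245]
 [ 0.00881503  0.68303511  0.73033234  1.11704569]
 [ 0.          0.          0.          1.        ]]
```

View pics/crop.png

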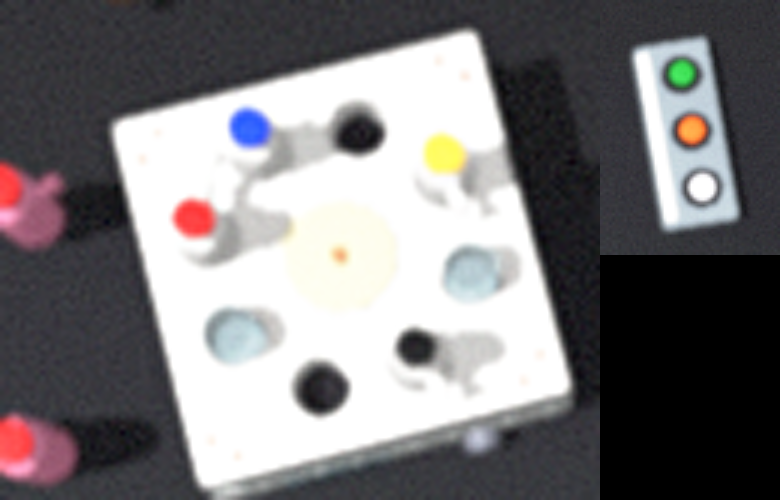

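The crop shows the blue cap at top-view pixel (270,175) in the block's well, with red, yellow and black beside it, so the choice is right. Blue to black measures about 172 mm, against the 170 mm expected across the well circle. The green key is the pod's far one. I'll raise, close the fingers and travel.

drive_tool(targets=[{"dz": -1.0, "gripper": 1}, {"dx": 1.0, "dy": 0.5, "dz": -1.5, "gripper": 1}, {"dx": 2, "dy": 1, "dz": -1.5, "gripper": 1}, {"dx": 3, "dy": 1.5, "dz": -1.5, "gripper": 1}, {"dx": 4, "dy": 2, "dz": -1.5, "gripper": 1}], grip_force=20)

```text
invalid input at $.targets[0]: expected keys dx, dy, dz, twist, gripper
```

drive_tool(targets=[{"dx": 0.9, "dy": 0.45, "gripper": 1}, {"dx": 1.8, "dy": 0.9, "gripper": 1}, {"dx": 2.7, "dy": 1.4, "gripper": 1}, {"dx": 3.6, "dy": 1.8, "gripper": 1}, {"dx": 4.5, "dy": 2.3, "gripper": 1}])

```text
invalid input at $.targets[0]: expected keys dx, dy, dz, twist, gripper
```

drive_tool(targets=[{"dx": 0.9, "dy": 0.45, "gripper": 1}, {"dx": 1.8, "dy": 0.9, "gripper": 1}, {"dx": 2.7, "dy": 1.4, "gripper": 1}, {"dx": 2.9, "dy": 1.6, "gripper": 1}, {"dx": 2.9, "dy": 1.6, "gripper": 1}])

```text
invalid input at $.targets[0]: expected keys dx, dy, dz, twist, gripper
```

drive_tool(targets=[{"dx": 0, "dy": 0, "dz": -1.0, "twist": 0, "gripper": 1}, {"dx": 1.0, "dy": 0.5, "dz": -1.5, "twist": 0, "gripper": 1}, {"dx": 2, "dy": 1, "dz": -1.5, "twist": 0, "gripper": 1}, {"dx": 3, "dy": 1.5, "dz": -1.5, "twist": 0, "gripper": 1}, {"dx": 4, "dy": 2, "dz": -1.5, "twist": 0, "gripper": 1}], grip_force=20)

```text
time: 1.12
ee_pos: [0.3453, 0.4542, 0.3061]
orientation: [-3.14, 0.0, -0.389]
ft_force: [0.4, 0.9, -1.0]
grip_width: 0.0256
grasp_force: 0.0
```

drive_tool(targets=[{"dx": 0.9, "dy": 0.45, "dz": 0, "twist": 0, "gripper": 1}, {"dx": 1.8, "dy": 0.9, "dz": 0, "twist": 0, "gripper": 1}, {"dx": 2.7, "dy": 1.4, "dz": 0, "twist": 0, "gripper": 1}, {"dx": 3.6, "dy": 1.8, "dz": 0, "twist": 0, "gripper": 1}, {"dx": 4.5, "dy": 2.3, "dz": 0, "twist": 0, "gripper": 1}])

```text
time: 1.53
ee_pos: [0.4772, 0.3004, 0.3056]
orientation: [-3.141, -0.0, -0.389]
ft_force: [-0.5, 0.4, 0.7]
grip_width: 0.0004
grasp_force: 0.0
```

drive_tool(targets=[{"dx": 0.9, "dy": 0.48, "dz": 0, "twist": 0, "gripper": 1}, {"dx": 1.8, "dy": 0.96, "dz": 0, "twist": 0, "gripper": 1}, {"dx": 2.7, "dy": 1.45, "dz": 0, "twist": 0, "gripper": 1}, {"dx": 3.6, "dy": 1.92, "dz": 0, "twist": 0, "gripper": 1}, {"dx": 4.43, "dy": 2.37, "dz": 0, "twist": 0, "gripper": 1}])

```text
time: 1.95
ee_pos: [0.6052, 0.1448, 0.3055]
orientation: [-3.141, -0.0, -0.39]
ft_force: [0.8, 0.3, 0.9]
grip_width: -0.0001
grasp_force: 0.0
```

drive_tool(targets=[{"dx": 0, "dy": 0, "dz": 0, "twist": 0, "gripper": 1}, {"dx": 0, "dy": 0, "dz": 0, "twist": 0, "gripper": 1}, {"dx": 0, "dy": 0, "dz": 0, "twist": 0, "gripper": 1}])

```text
time: 2.2
ee_pos: [0.6039, 0.1466, 0.3051]
orientation: [3.141, 0.0, -0.39]
ft_force: [-1.3, -0.2, -0.4]
grip_width: 0.0001
grasp_force: 0.0
```

```bash
python3 - <<'E'
from h import *
im=snap('wrist','w1.png'); s=state();print(s['time'],s['ee_pos'],s['orientation'],s['ft_force'])
h=cv2.cvtColor(im,cv2.COLOR_RGB2HSV); m=cv2.inRange(h,(105,120,60),(130,255,255))
n,l,st,c=cv2.connectedComponentsWithStats(m)
for i in range(1,n):
    if st[i,4]>40: print(st[i],c[i].round(1),ray('wrist',*c[i],.209).round(4))
print(camera_model('wrist')['extrinsics'])
print('tip proj',proj('wrist',np.array(s['ee_pos'])-[0,0,.014]))
E
```

```text
2.25 [0.60362456 0.14730188 0.30533893] [-3.14147105e+00  1.49084252e-04 -3.89151528e-01] [-0.93890001  0.39866724  0.4809623 ]
[ 305  161   41   43 1365] [324.9 182.4] [0.614  0.1363 0.209 ]
[[-3.79024431e-01  8.93521069e-01  2.40750037e-01  6.64276784e-01]
 [-9.25386468e-01 -3.66142855e-01 -9.79759934e-02  1.22036903e-01]
 [ 6.05291532e-04 -2.59922121e-01  9.65629393e-01  4.34377514e-01]
 [ 0.00000000e+00  0.00000000e+00  0.00000000e+00  1.00000000e+00]]
tip proj [315.09104364 254.65821535]
```

View pics/w1.png

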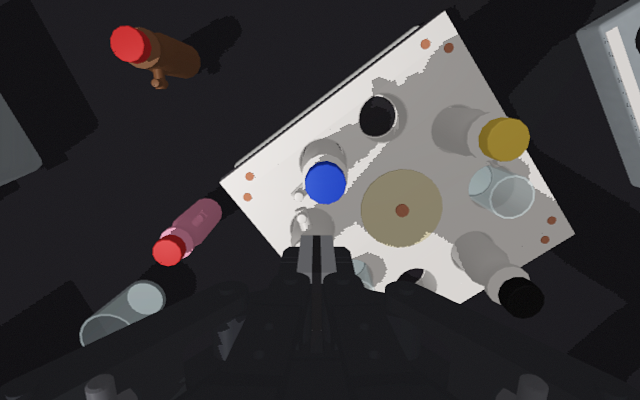

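The wrist view shows the blue cap at (325,182), which gives (0.614, 0.136) and agrees with the top view. The fingertip projects at about (315,255). I'll shift over the cap and come down to about 12 mm above it.

drive_tool(targets=[{"dx": 0.33, "dy": 0.17, "dz": 0, "twist": 0, "gripper": 1}, {"dx": 0.33, "dy": 0.17, "dz": 0.5, "twist": 0, "gripper": 1}, {"dx": 0.33, "dy": 0.17, "dz": 1.2, "twist": 0, "gripper": 1}, {"dx": 0.33, "dy": 0.17, "dz": 1.7, "twist": 0, "gripper": 1}, {"dx": 0.33, "dy": 0.17, "dz": 1.7, "twist": 0, "gripper": 1}])

```text
time: 2.67
ee_pos: [0.6109, 0.1356, 0.2325]
orientation: [3.136, 0.007, -0.389]
ft_force: [-1.1, -0.2, -0.5]
grip_width: -0.0001
grasp_force: 0.0
```

drive_tool(targets=[{"dx": 0, "dy": 0, "dz": 0, "twist": 0, "gripper": 1}, {"dx": 0, "dy": 0, "dz": 0, "twist": 0, "gripper": 1}, {"dx": 0, "dy": 0, "dz": 0, "twist": 0, "gripper": 1}])

```text
time: 2.92
ee_pos: [0.6146, 0.1361, 0.2396]
orientation: [-3.139, -0.003, -0.389]
ft_force: [-0.4, 0.3, -0.4]
grip_width: 0.0001
grasp_force: 0.0
```

```bash
python3 - <<'E'
from h import *
im=snap('wrist','w2.png'); s=state();print(s['time'],s['ee_pos'],s['ft_force'])
h=cv2.cvtColor(im,cv2.COLOR_RGB2HSV); m=cv2.inRange(h,(105,120,60),(130,255,255))
n,l,st,c=cv2.connectedComponentsWithStats(m)
for i in range(1,n):
    if st[i,4]>40: print(st[i],c[i].round(1))
for dz in (.014,):print('tip proj',proj('wrist',np.array(s['ee_pos'])-[0,0,dz]))
th=np.linspace(0,6.283,9)[:-1]
print([proj('wrist',[.613+.014*np.cos(t),.136+.014*np.sin(t),.209]).round().tolist() for t in th])
cv2.imwrite('pics/w2c.png',cv2.cvtColor(cv2.resize(im[130:330,200:440],None,fx=3,fy=3),4))
snap('side','s2.png'); 
E
```

```text
2.9667 [0.61443894 0.1360378  0.23938479] [-0.2777355  -0.31104541 -0.39830735]
[ 290  209   55   38 1339] [316.8 227.1]
tip proj [315.17900322 254.75147329]
[[305.0, 218.0], [290.0, 233.0], [290.0, 253.0], [306.0, 267.0], [327.0, 267.0], [343.0, 253.0], [343.0, 233.0], [328.0, 218.0]]
```

View pics/w2c.png

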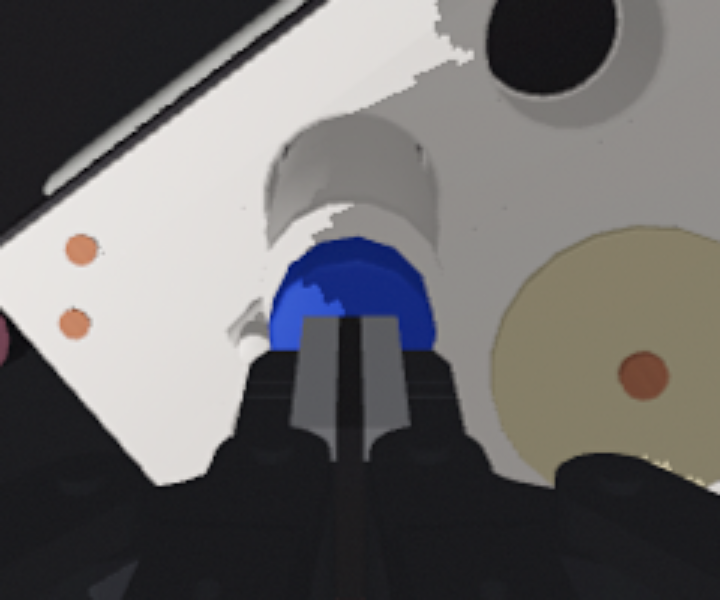

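In the crop the fingers (tip at about (350,320)) sit centred in front of the blue cap. The cap's outline matches the predicted circle within 1–2 px, so the aim is good. I'll descend slowly.

drive_tool(targets=[{"dx": 0, "dy": 0, "dz": 0.1, "twist": 0, "gripper": 1}, {"dx": 0, "dy": 0, "dz": 0.2, "twist": 0, "gripper": 1}, {"dx": 0, "dy": 0, "dz": 0.28, "twist": 0, "gripper": 1}, {"dx": 0, "dy": 0, "dz": 0.33, "twist": 0, "gripper": 1}, {"dx": 0, "dy": 0, "dz": 0.35, "twist": 0, "gripper": 1}])

```text
time: 3.43
ee_pos: [0.6134, 0.1353, 0.2226]
orientation: [3.141, 0.001, -0.39]
ft_force: [-0.8, 0.2, 1.3]
grip_width: 0.0004
grasp_force: 0.7
```

drive_tool(targets=[{"dx": 0, "dy": 0, "dz": 0.02, "twist": 0, "gripper": 1}, {"dx": 0, "dy": 0, "dz": 0.04, "twist": 0, "gripper": 1}, {"dx": 0, "dy": 0, "dz": 0.06, "twist": 0, "gripper": 1}, {"dx": 0, "dy": 0, "dz": 0.08, "twist": 0, "gripper": 1}, {"dx": 0, "dy": 0, "dz": 0.1, "twist": 0, "gripper": 1}])

```text
time: 3.85
ee_pos: [0.6138, 0.1355, 0.2197]
orientation: [-3.141, -0.001, -0.39]
ft_force: [-0.4, -0.3, 2.8]
grip_width: 0.0002
grasp_force: 1.5
```

drive_tool(targets=[{"dx": 0, "dy": 0, "dz": 0.02, "twist": 0, "gripper": 1}, {"dx": 0, "dy": 0, "dz": 0.04, "twist": 0, "gripper": 1}, {"dx": 0, "dy": 0, "dz": 0.06, "twist": 0, "gripper": 1}, {"dx": 0, "dy": 0, "dz": 0.08, "twist": 0, "gripper": 1}, {"dx": 0, "dy": 0, "dz": 0.08, "twist": 0, "gripper": 1}])

```text
time: 4.27
ee_pos: [0.6138, 0.1355, 0.2163]
orientation: [-3.141, -0.0, -0.39]
ft_force: [-1.3, -0.4, 4.2]
grip_width: 0.0001
grasp_force: 2.2
```

drive_tool(targets=[{"dx": 0, "dy": 0, "dz": 0.02, "twist": 0, "gripper": 1}, {"dx": 0, "dy": 0, "dz": 0.04, "twist": 0, "gripper": 1}, {"dx": 0, "dy": 0, "dz": 0.06, "twist": 0, "gripper": 1}, {"dx": 0, "dy": 0, "dz": 0.06, "twist": 0, "gripper": 1}])

```text
time: 4.6
ee_pos: [0.6141, 0.1355, 0.2147]
orientation: [-3.141, -0.002, -0.389]
ft_force: [-0.1, -0.5, 7.0]
grip_width: -0.0001
grasp_force: 3.5
```

drive_tool(targets=[{"dx": 0, "dy": 0, "dz": 0.02, "twist": 0, "gripper": 1}, {"dx": 0, "dy": 0, "dz": 0.03, "twist": 0, "gripper": 1}, {"dx": 0, "dy": 0, "dz": 0.03, "twist": 0, "gripper": 1}])

```text
time: 4.85
ee_pos: [0.6146, 0.1356, 0.2146]
orientation: [-3.14, -0.003, -0.389]
ft_force: [-2.4, -0.5, 10.4]
grip_width: 0.0
grasp_force: 5.0
```

Force has risen to 10 N with no more travel, so the cap is on its stop. Hold about a second (0.25 s or more already spent at the stop).

drive_tool(targets=[{"dx": 0, "dy": 0, "dz": -0.01, "twist": 0, "gripper": 1}, {"dx": 0, "dy": 0, "dz": -0.01, "twist": 0, "gripper": 1}, {"dx": 0, "dy": 0, "dz": -0.01, "twist": 0, "gripper": 1}, {"dx": 0, "dy": 0, "dz": -0.01, "twist": 0, "gripper": 1}, {"dx": 0, "dy": 0, "dz": -0.01, "twist": 0, "gripper": 1}])

```text
time: 5.27
ee_pos: [0.6144, 0.1356, 0.2147]
orientation: [-3.14, -0.003, -0.389]
ft_force: [-1.7, -0.5, 8.7]
grip_width: -0.0
grasp_force: 4.5
```

drive_tool(targets=[{"dx": 0, "dy": 0, "dz": 0, "twist": 0, "gripper": 1}, {"dx": 0, "dy": 0, "dz": 0, "twist": 0, "gripper": 1}, {"dx": 0, "dy": 0, "dz": 0, "twist": 0, "gripper": 1}, {"dx": 0, "dy": 0, "dz": 0, "twist": 0, "gripper": 1}])

```text
time: 5.6
ee_pos: [0.6144, 0.1355, 0.2146]
orientation: [-3.14, -0.003, -0.389]
ft_force: [-2.3, -0.6, 9.1]
grip_width: 0.0001
grasp_force: 4.5
```

drive_tool(targets=[{"dx": 0, "dy": 0, "dz": -0.1, "twist": 0, "gripper": 1}, {"dx": 0, "dy": 0, "dz": -0.2, "twist": 0, "gripper": 1}, {"dx": 0, "dy": 0, "dz": -0.3, "twist": 0, "gripper": 1}, {"dx": 0, "dy": 0, "dz": -0.5, "twist": 0, "gripper": 1}, {"dx": 0, "dy": 0, "dz": -1.0, "twist": 0, "gripper": 1}])

```text
time: 6.02
ee_pos: [0.6119, 0.1352, 0.2496]
orientation: [3.137, 0.006, -0.39]
ft_force: [0.2, -0.2, -0.5]
grip_width: -0.0
grasp_force: 0.0
```

drive_tool(targets=[{"dx": 0, "dy": 0, "dz": -0.6, "twist": 0, "gripper": 1}, {"dx": 0, "dy": 0, "dz": -1.0, "twist": 0, "gripper": 1}, {"dx": 0, "dy": 0, "dz": -1.0, "twist": 0, "gripper": 1}, {"dx": 0, "dy": 0, "dz": -1.0, "twist": 0, "gripper": 1}])

```text
time: 6.35
ee_pos: [0.6138, 0.1358, 0.2934]
orientation: [-3.14, -0.001, -0.39]
ft_force: [0.3, 0.4, -0.4]
grip_width: 0.0
grasp_force: 0.0
```

```bash
python3 - <<'E'
from h import *
im=snap('wrist','w3.png'); s=state();print(s['time'],s['ee_pos'],s['orientation'],s['ft_force'])
h=cv2.cvtColor(im,cv2.COLOR_RGB2HSV); m=cv2.inRange(h,(105,120,60),(130,255,255))
n,l,st,c=cv2.connectedComponentsWithStats(m)
for i in range(1,n):
    if st[i,4]>40: print(st[i],c[i].round(1))
print([proj('wrist',[.613+.014*np.cos(t),.136+.014*np.sin(t),.209]).round().tolist() for t in np.linspace(0,6.283,9)[:-1]])
a=np.array([.5905,-.229])-s['ee_pos'][:2]; y=s['orientation'][2]
print('to green units dx,dy',a@[np.cos(y),np.sin(y)]/.04,a@[np.sin(y),-np.cos(y)]/.04)
E
```

```text
6.4 [0.61322807 0.13556563 0.29204967] [ 3.14142043e+00  1.42687346e-03 -3.90049229e-01] [ 0.80830423 -0.16337925 -0.78482788]
[ 295  184   43   45 1489] [315.7 206.3]
[[306.0, 189.0], [294.0, 201.0], [295.0, 217.0], [306.0, 228.0], [323.0, 228.0], [335.0, 217.0], [335.0, 201.0], [323.0, 189.0]]
to green units dx,dy 2.939981484370189 8.645630306231254
```

The cap was held for about 1.0 s at 7–10 N and is back up: its outline again matches height 0.209. Next I'll travel to the green key.

drive_tool(targets=[{"dx": 0.3, "dy": 0.9, "dz": 0, "twist": 0, "gripper": 1}, {"dx": 0.6, "dy": 1.8, "dz": 0, "twist": 0, "gripper": 1}, {"dx": 0.9, "dy": 2.7, "dz": 0, "twist": 0, "gripper": 1}, {"dx": 1.2, "dy": 3.6, "dz": 0, "twist": 0, "gripper": 1}, {"dx": 1.5, "dy": 4.5, "dz": 0, "twist": 0, "gripper": 1}])

```text
time: 6.82
ee_pos: [0.5997, -0.0553, 0.291]
orientation: [3.14, 0.003, -0.389]
ft_force: [0.9, 0.1, 0.0]
grip_width: 0.0001
grasp_force: 0.0
```

drive_tool(targets=[{"dx": 0.3, "dy": 0.9, "dz": 0, "twist": 0, "gripper": 1}, {"dx": 0.6, "dy": 1.8, "dz": 0, "twist": 0, "gripper": 1}, {"dx": 0.9, "dy": 2.7, "dz": 0, "twist": 0, "gripper": 1}, {"dx": 1.2, "dy": 3.6, "dz": 0, "twist": 0, "gripper": 1}, {"dx": 1.44, "dy": 4.15, "dz": 0, "twist": 0, "gripper": 1}])

```text
time: 7.23
ee_pos: [0.5894, -0.2321, 0.2909]
orientation: [3.141, 0.004, -0.392]
ft_force: [0.8, 0.1, -0.2]
grip_width: -0.0001
grasp_force: 0.0
```

drive_tool(targets=[{"dx": 0, "dy": 0, "dz": 0.5, "twist": 0, "gripper": 1}, {"dx": 0, "dy": 0, "dz": 1.2, "twist": 0, "gripper": 1}, {"dx": 0, "dy": 0, "dz": 2.0, "twist": 0, "gripper": 1}, {"dx": 0, "dy": 0, "dz": 2.5, "twist": 0, "gripper": 1}, {"dx": 0, "dy": 0, "dz": 2.5, "twist": 0, "gripper": 1}])

```text
time: 7.65
ee_pos: [0.587, -0.2283, 0.1854]
orientation: [3.14, 0.014, -0.391]
ft_force: [-0.9, -0.3, -0.7]
grip_width: 0.0
grasp_force: 0.0
```

drive_tool(targets=[{"dx": 0, "dy": 0, "dz": 0, "twist": 0, "gripper": 1}, {"dx": 0, "dy": 0, "dz": 0, "twist": 0, "gripper": 1}, {"dx": 0, "dy": 0, "dz": 0, "twist": 0, "gripper": 1}])

```text
time: 7.9
ee_pos: [0.592, -0.2294, 0.1947]
orientation: [-3.141, -0.003, -0.389]
ft_force: [-0.3, 0.3, 0.5]
grip_width: 0.0001
grasp_force: 0.0
```

```bash
python3 - <<'E'
from h import *
im=snap('wrist','w4.png'); s=state();print(s['time'],s['ee_pos'],s['orientation'],s['ft_force'])
h=cv2.cvtColor(im,cv2.COLOR_RGB2HSV); m=cv2.inRange(h,(45,120,40),(85,255,255))
n,l,st,c=cv2.connectedComponentsWithStats(m)
for i in range(1,n):
    if st[i,4]>40: print(st[i],c[i].round(1),ray('wrist',*c[i],.0615).round(4))
print([proj('wrist',[.5905+.014*np.cos(t),-.229+.014*np.sin(t),.062]).round().tolist() for t in np.linspace(0,6.283,9)[:-1]])
E
```

```text
7.95 [ 0.59192919 -0.22935313  0.19479671] [-3.14101063 -0.00343037 -0.38939927] [-0.12330588  1.03233627 -1.06232808]
[ 297  172   37   37 1025] [315.1 189.9] [ 0.592  -0.229   0.0615]
[[309.0, 175.0], [299.0, 185.0], [299.0, 198.0], [309.0, 208.0], [323.0, 208.0], [332.0, 198.0], [333.0, 185.0], [323.0, 175.0]]
```

View pics/w4.png

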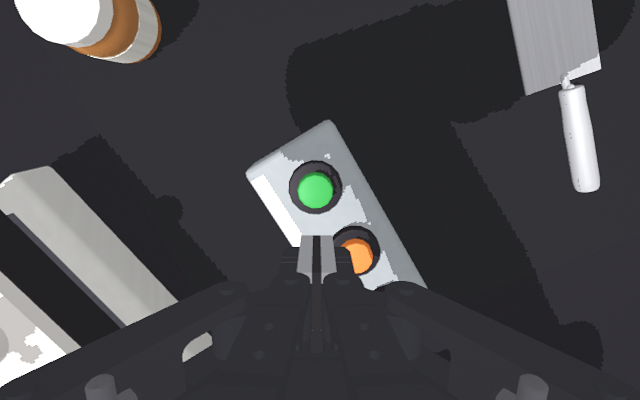

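The wrist view shows the green key at (315,190), which gives (0.592, −0.229), directly under the tool. Orange is clear at (357,255), 65 mm away. I'll descend, slowing near the key.

drive_tool(targets=[{"dx": 0, "dy": 0, "dz": 0.5, "twist": 0, "gripper": 1}, {"dx": 0, "dy": 0, "dz": 1.0, "twist": 0, "gripper": 1}, {"dx": 0, "dy": 0, "dz": 1.5, "twist": 0, "gripper": 1}, {"dx": 0, "dy": 0, "dz": 1.9, "twist": 0, "gripper": 1}, {"dx": 0, "dy": 0, "dz": 2.2, "twist": 0, "gripper": 1}])

```text
time: 8.37
ee_pos: [0.5911, -0.2291, 0.1046]
orientation: [-3.141, -0.001, -0.39]
ft_force: [0.4, -0.5, -0.2]
grip_width: 0.0002
grasp_force: 0.0
```

drive_tool(targets=[{"dx": 0, "dy": 0, "dz": 0.2, "twist": 0, "gripper": 1}, {"dx": 0, "dy": 0, "dz": 0.35, "twist": 0, "gripper": 1}, {"dx": 0, "dy": 0, "dz": 0.45, "twist": 0, "gripper": 1}, {"dx": 0, "dy": 0, "dz": 0.5, "twist": 0, "gripper": 1}, {"dx": 0, "dy": 0, "dz": 0.5, "twist": 0, "gripper": 1}])

```text
time: 8.78
ee_pos: [0.5912, -0.2293, 0.0851]
orientation: [-3.141, -0.001, -0.39]
ft_force: [0.5, -0.2, -0.4]
grip_width: -0.0003
grasp_force: 0.0
```

drive_tool(targets=[{"dx": 0, "dy": 0, "dz": 0.07, "twist": 0, "gripper": 1}, {"dx": 0, "dy": 0, "dz": 0.14, "twist": 0, "gripper": 1}, {"dx": 0, "dy": 0, "dz": 0.2, "twist": 0, "gripper": 1}, {"dx": 0, "dy": 0, "dz": 0.26, "twist": 0, "gripper": 1}, {"dx": 0, "dy": 0, "dz": 0.3, "twist": 0, "gripper": 1}])

```text
time: 9.2
ee_pos: [0.5911, -0.2293, 0.073]
orientation: [3.142, -0.0, -0.39]
ft_force: [-0.5, 0.8, 2.8]
grip_width: -0.0003
grasp_force: 1.4
```

drive_tool(targets=[{"dx": 0, "dy": 0, "dz": 0.02, "twist": 0, "gripper": 1}, {"dx": 0, "dy": 0, "dz": 0.04, "twist": 0, "gripper": 1}, {"dx": 0, "dy": 0, "dz": 0.06, "twist": 0, "gripper": 1}, {"dx": 0, "dy": 0, "dz": 0.08, "twist": 0, "gripper": 1}, {"dx": 0, "dy": 0, "dz": 0.08, "twist": 0, "gripper": 1}])

```text
time: 9.62
ee_pos: [0.5911, -0.2293, 0.0702]
orientation: [3.142, -0.0, -0.39]
ft_force: [-1.6, 0.7, 4.0]
grip_width: -0.0003
grasp_force: 2.2
```

drive_tool(targets=[{"dx": 0, "dy": 0, "dz": 0.02, "twist": 0, "gripper": 1}, {"dx": 0, "dy": 0, "dz": 0.04, "twist": 0, "gripper": 1}, {"dx": 0, "dy": 0, "dz": 0.06, "twist": 0, "gripper": 1}, {"dx": 0, "dy": 0, "dz": 0.08, "twist": 0, "gripper": 1}, {"dx": 0, "dy": 0, "dz": 0.08, "twist": 0, "gripper": 1}])

```text
time: 10.03
ee_pos: [0.5911, -0.2293, 0.0699]
orientation: [3.141, -0.001, -0.389]
ft_force: [-6.2, 3.2, 17.9]
grip_width: -0.0002
grasp_force: 8.8
```

The key is on its stop at 18 N, with no further travel. Hold briefly, then withdraw upward.

drive_tool(targets=[{"dx": 0, "dy": 0, "dz": -0.03, "twist": 0, "gripper": 1}, {"dx": 0, "dy": 0, "dz": -0.03, "twist": 0, "gripper": 1}, {"dx": 0, "dy": 0, "dz": -0.03, "twist": 0, "gripper": 1}, {"dx": 0, "dy": 0, "dz": -0.15, "twist": 0, "gripper": 1}, {"dx": 0, "dy": 0, "dz": -0.4, "twist": 0, "gripper": 1}])

```text
time: 10.45
ee_pos: [0.5904, -0.2291, 0.0818]
orientation: [3.142, 0.001, -0.39]
ft_force: [-0.4, -0.4, 0.2]
grip_width: 0.0001
grasp_force: 0.0
```

drive_tool(targets=[{"dx": 0, "dy": 0, "dz": -0.5, "twist": 0, "gripper": 1}, {"dx": 0, "dy": 0, "dz": -1.2, "twist": 0, "gripper": 1}, {"dx": 0, "dy": 0, "dz": -2.0, "twist": 0, "gripper": 1}, {"dx": 0, "dy": 0, "dz": -2.8, "twist": 0, "gripper": 1}, {"dx": 0, "dy": 0, "dz": -3.5, "twist": 0, "gripper": 1}])

```text
time: 10.87
ee_pos: [0.591, -0.2294, 0.2245]
orientation: [-3.141, -0.001, -0.39]
ft_force: [0.9, -0.4, -0.9]
grip_width: -0.0
grasp_force: 0.0
```

drive_tool(targets=[{"dx": 0, "dy": 0, "dz": 0, "twist": 0, "gripper": 1}, {"dx": 0, "dy": 0, "dz": 0, "twist": 0, "gripper": 1}, {"dx": 0, "dy": 0, "dz": 0, "twist": 0, "gripper": 1}, {"dx": 0, "dy": 0, "dz": 0, "twist": 0, "gripper": 1}])

```text
time: 11.2
ee_pos: [0.5901, -0.229, 0.2207]
orientation: [3.141, 0.003, -0.39]
ft_force: [0.4, -0.5, -0.6]
grip_width: -0.0
grasp_force: 0.0
```

```bash
python3 - <<'E'
from h import *
snap('side','s5.png'); s=state();print(s['time'],s['ee_pos'],s['ft_force'])
E
```

```text
11.25 [ 0.59017134 -0.22907562  0.22061481] [-0.19588488 -0.56216199 -0.25482615]
```

View pics/s5.png

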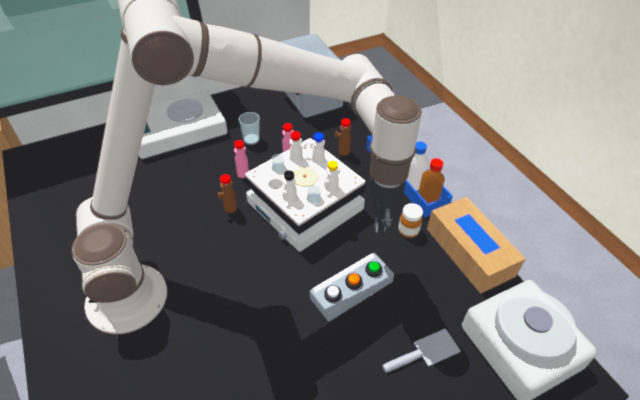

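The side view shows the blue cap at (319,137) and the green key at (374,267), both where they were at the start. Nothing visible has moved, and the hand is clear.

```bash
python3 -c "from station import finish_job; print(finish_job())"
```

```text
the job is handed in; nothing more can be done
None
```

I pressed the blue cap fully down, held it for about 1 s and it came back up; I then pressed the green key fully down, drew the hand clear and handed the job in at about 11 s, with nothing else visibly moved.

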